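# Push a roller up the ramp onto a spring stop and hold it

## Task

With the fingertips, slowly roll the steel roller that lies at the foot of the small ramp up to the stop, never letting it run back down, and press it gently against the spring plunger until the plunger is pushed in flush and the roller rests on the stop's face. Only push it: do not pinch or lift it, and leave the other things and the stop's setting alone. Finish while still holding it there with the fingers, so that the gauge can be read.

Things in the scene. Friction and masses are not known exactly. Their poses are not given: they have to be found in the camera images.
- roller: Roller of smooth polished steel (friction about 0.2 on anything), a solid cylinder 40 mm in diameter and 50 mm long, about 0.25 kg (0.17 to 0.35), dark bearing rings on its two ends. Lies across the ramp at its foot, rolls very freely. Origin at its centre; its y axis is the cylinder axis (x and z turn as it rolls).
- ramp: Fixed ramp fixture on an aluminium base plate, 270 mm long (x) by 90 mm wide (y). Origin on the table under the middle of the base; x points horizontally in the uphill direction (away from the robot, turned by up to 0.4 rad either way), z up.
- deck: The ramp's sloping top, 270 x 74 mm, rising at 9 degrees (0.157 rad). Origin on the surface, middle of its low front edge, 14 mm above the table; x up the slope, y across, z normal to it. A 6 x 6 mm lip along the front edge keeps the roller on: it starts with its centre at x = 20, z = 20 mm. Rails 7 mm high, inner faces 27 mm either side of the middle; a tip over 9 mm above the surface clears all.
- stop_face (a point): Middle of the downhill face of the stop, 20 mm above the slope, axes as the deck's. The stop is a grey block 36 mm long, 52 wide, 35 high, its black clamp knob to 46 mm, firmly clamped at a setting that differs each time: face at deck x = 175 to 225 mm. The roller rests on the face when its centre is 20 mm before this point.
- plunger (a joint): Steel spring plunger 10 mm in diameter in the middle of the stop's face, in line with the roller's centre. 0 m: it stands 8 mm out of the face; 0.008 m: pushed in flush. The spring takes about 0.8 N to begin and 4 N to be flush; it and the slope (0.4 N) push the roller back when it is let go.
- spare_roller: Bystander: a second, equal roller standing upright on its end on the table to the left of the ramp, 50 mm high. Origin at its centre.
- gauge_block: Bystander: pale ground steel setting block 25 x 40 x 35 mm, on the table to the right of the ramp. Origin under its centre.
- screw_tin: Bystander: round white tin 64 mm across, 25 mm high, at the left of the table. Origin under its centre.
- pom_pin_0: Bystander: small white plastic locating post 15 mm across, 26 mm high, standing at the right of the table. Origin under its centre.
Mind the look-alikes: they are no part of the job. Leave any brown or orange look-alike of the roller alone.

How it is judged:
At the end, for the whole second after the job is handed in: The roller lies on the ramp between its rails and square to them (within 0.12 rad), at rest, within 2.5 mm of the stop's face, with the plunger pushed in to within 2 mm of flush, and the fingers still press on it (more than 0.5 N) (value of joint plunger above 0.006 m and x of roller in the frame of stop_face between -0.0225 and -0.018 m and z of roller in the frame of deck between 0.016 and 0.025 m and y of roller in the frame of deck between -0.006 and 0.006 m and angle between the y axis of roller and the y axis of deck, either way round below 0.12 rad and linear speed of roller below 0.01 m/s and contact force between the fingers and roller above 0.5 N); the arm keeps its last pose, push and grip.
It fails at once if the roller is lifted more than 10 mm off the ramp or leaves it (z of roller in the frame of deck above 0.03 m or z of roller in the frame of deck below 0 m or y of roller in the frame of deck above 0.02 m or y of roller in the frame of deck below -0.02 m).
It fails at once if the roller is pinched: the fingers stand astride it (grasp point within 18 mm of its centre) (distance between the grasp point and roller below 0.018 m).
It fails at once if the roller runs back down to the foot or is knocked up from it (faster than 0.2 m/s within 15 mm of its starting place), or is flung or let run anywhere (faster than 0.45 m/s) ((x of roller in the frame of deck below 0.0353 m and linear speed of roller above 0.2 m/s) or linear speed of roller above 0.45 m/s).
It fails at once if the roller is pressed with more than 40 N (contact force between the fingers and roller above 40 N).
It fails at once if the stop is shifted along the ramp by more than 5 mm, or the spare roller, setting block, tin or white post by more than 15 mm (distance of stop_face from where it was at the start of the episode above 0.005 m or distance of any of spare_roller, gauge_block, screw_tin, pom_pin_0 from where it was at the start of the episode above 0.015 m).
It also fails if it takes over 38 s, if anything falls off the work surface, if the arm or the gripper's body presses on something with over 40 N, if the wrist force passes 120 N, or if a joint passes its speed limit or range.

## Robot

A 6-joint arm with a two-finger parallel gripper is mounted at the origin on a cart in front of the work surface, level with it; the furniture and walls round the work are solid. World frame = base frame: x ahead of the robot, y to its left, z up, the work surface at z = 0. Lengths are in m, angles in rad, forces in N, time in s.
With the tool pointing down it reaches from about 0.3 to 0.775 m from the base axis. Payload 14.6 kg.
Tool frame: the origin (TCP) lies midway between the tips of the shut fingers; the grasp point (between the pads) lies 19 mm behind it; z points along the fingers, y is the direction in which the jaws open and shut (so a half turn about z gives the same grasp; the last joint's range is limited). The gripper opens to 94 mm and grips with 3 to 60 N. Pads are 16 mm wide; open, the fingers measure 119 mm over their backs; the gripper's body (75 mm by 177 mm) begins 78 mm behind the grasp point.
Start: joints at [1.222, 0.3, 1.521, -0, 1.321, -0.067], TCP at [0.153, 0.528, 0.205] pointing down, gripper open.
Joint ranges: [-3.03, 3.03], [-0.79, 2.21], [0.23, 2.52], [-1.04, 4.18], [0, 3.07], [-2.55, 2.55]. Speed limits (rad/s): [2.22, 2.22, 2.57, 3.14, 3.14, 3.14].

## Interface

Orientations are given as [roll, pitch, yaw] about the fixed x, y, z axes, in that order (R = Rz(yaw) Ry(pitch) Rx(roll)).
In Python, from station import readout, imaging, job gives the robot as it stands.
- The arm moves only by the tool arm_command, never from a script. Its argument "increments" is a list of rows, each an object with "gripper": the opening, from 0 (shut) to 1 (fully open); "slide": the shift along the world's x, y, z in m, a list of three; "yaw": the turn about the world's z in rad. A call has 1 to 8 rows; each row is the pose to reach, as a shift and turn from the pose commanded when the call began; what a row does not reach only later rows make up. A row lasts 1/8 s, in which the tool goes at most 62.5 mm and 10.7 degrees, less where a joint would pass 70% of its speed; a pose out of reach is approached as far as the arm can. A call with a gripper value outside its range is refused whole. The fingers move at their own pace and stop on an object; "grip_force" is the grip in N (left out, the last holds). Time passes only in rows, so rows that repeat a pose let the fingers close. It gives the time, the measured TCP pose, the force and the opening at its end, in the units of the state.
- readout.get_obs(): the state, without advancing time (a new reading comes with each control period).
- imaging.camera(name): name is "side" or "top" or "wrist"; returns a dict with "color" (420x560x3 uint8, red, green, blue), "mtx" (3x3 intrinsics, pixels), "rvec" (rotation vector, rad) and "tvec" (3), from world to camera coordinates, as OpenCV has them. Camera axes: x right, y down, z forward; pixel columns grow to the right and rows downward; lengths in m; the calibration is good to about 2 mm. A picture is of the moment at which its call begins. There is no depth.
- job.hand_in(): hands the job in, once; it reports no verdict.
The state is a dict: "time_s": time; "qpos": joint angles; "joint_vel": joint speeds; "tau": joint torques, N m; "ee_pos": TCP position; "eef_rot": TCP orientation; "force": force on the tool from outside, world axes, zero at the start; "moment": the same for the moment, N m; "grip_width": finger opening in m.
Only numpy, scipy, OpenCV 4.12 (cv2) and the standard library are available. Lean on these libraries where they do the work, as an engineer would, in place of code of your own. Each camera call takes 0.05 s, during which the arm holds its last target. There are 200 camera calls.

## Working session

There is one attempt and no reset: what is moved stays moved. The work goes in short steps, Python scripts to look and compute and a tool call to move; the robot and the scene stay as the last step left them, time stands still between calls to the robot, and variables do not carry over. Pictures are saved under pics/ and viewed, about 8 in all and at most 12, crops included, and the job is handed in when it is done.

Besides the shell and the picture viewer there is one more tool, called after "Request:" in YAML: its name, and indented under it one key for each argument. arm_command: Moves the arm, as the interface text tells. Its arguments: {"type":"object","properties":{"increments":{"type":"array","items":{"type":"object","properties":{"gripper":{"type":"number"},"slide":{"type":"array","items":{"type":"number"}},"yaw":{"type":"number"}}}},"grip_force":{"type":"number"}},"required":["increments"]}

```bash
mkdir -p pics; cat > h.py <<'E'
import numpy as np, cv2
from station import readout, imaging, job
def cam(n,f=None):
    d=imaging.camera(n)
    if f: cv2.imwrite('pics/'+f,d['color'][:,:,::-1])
    d['R']=cv2.Rodrigues(np.array(d['rvec'],float))[0]; d['t']=np.array(d['tvec'],float).ravel(); d['K']=np.array(d['mtx'])
    return d
def ray(d,uv):
    r=d['R'].T@np.linalg.solve(d['K'],[uv[0],uv[1],1.]); return -d['R'].T@d['t'], r/np.linalg.norm(r)
def onz(d,uv,z):
    o,r=ray(d,uv); return o+r*(z-o[2])/r[2]
def proj(d,p):
    q=d['K']@(d['R']@np.array(p)+d['t']); return q[:2]/q[2]
E
python3 - <<'E'
from h import *
a=cam('top','top0.png');b=cam('side','side0.png')
im=np.hstack([a['color'],b['color']])[:,:,::-1]
cv2.imwrite('pics/both0.png',np.vstack([a['color'],b['color']])[:,:,::-1])
for d in(a,b): print(-d['R'].T@d['t'], d['R'][2], d['K'][0,0])
print(readout.get_obs())
E
```

```text
[0.23718924 0.02983354 1.18784497] [ 2.48320934e-01  7.59103563e-04 -9.68677520e-01] 479.0319398330932
[ 0.2736338  -0.7536888   0.45350983] [ 0.27531358  0.86589721 -0.41764155] 387.25751618264076
{'time_s': 0.1, 'qpos': array([ 1.22242210e+00,  3.00426733e-01,  1.52149176e+00,  4.89520623e-05,
        1.32066923e+00, -6.65850839e-02]), 'joint_vel': array([-0.00196061, -0.00164623,  0.00021015,  0.00044928, -0.00022397,
       -0.0004447 ]), 'tau': array([ 2.26050843e-04, -5.32631850e+01, -3.53291309e+01,  7.08915596e-02,
        2.34729314e-02, -6.94954247e-05]), 'ee_pos': array([0.15284984, 0.52810953, 0.20494844]), 'eef_rot': array([-3.14060294e+00, -1.13519606e-04,  2.85979132e+00]), 'force': array([0.42443104, 0.15741435, 0.17196258]), 'moment': array([-0.00354802, -0.02502657, -0.00205216]), 'grip_width': 0.09406420867970006}
```

View pics/top0.png

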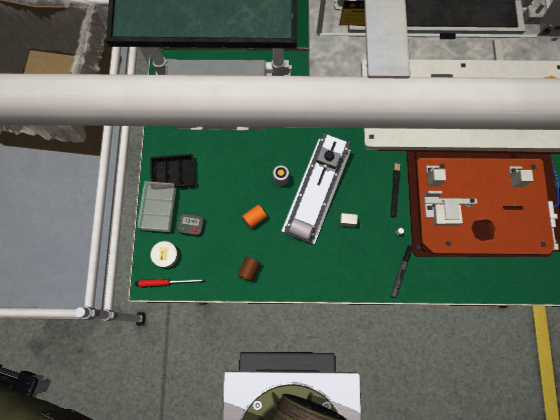

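View pics/side0.png

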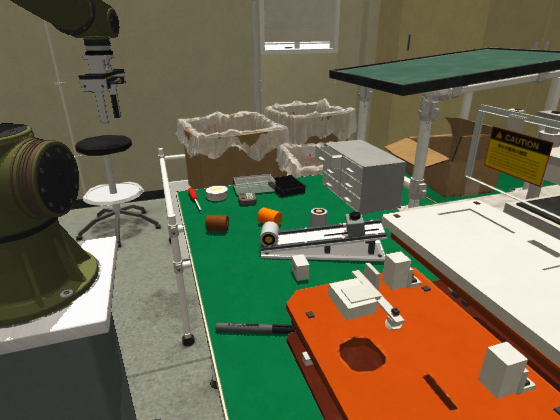

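Top view: the roller is at about (301,229), at the foot of the ramp, and the stop with its knob is at (330,155). Things that could be taken for the roller are the standing spare roller (281,174), the orange cylinder (255,216) and the brown one (249,268). I choose the grey one at (301,229) and will check it in a close crop.

```bash
python3 - <<'E'
import cv2,numpy as np
a=cv2.imread('pics/top0.png')[125:255,265:365]; b=cv2.imread('pics/side0.png')[195:275,250:400]
a=cv2.resize(a,None,fx=4,fy=4,interpolation=cv2.INTER_CUBIC); b=cv2.resize(b,None,fx=2.66,fy=2.66,interpolation=cv2.INTER_CUBIC)
c=np.zeros((520,800,3),np.uint8); c[:,:400]=a; c[:b.shape[0],400:400+b.shape[1]]=b[:,:400]
cv2.imwrite('pics/crop1.png',c)
E
```

```text
(no output)
```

View pics/crop1.png

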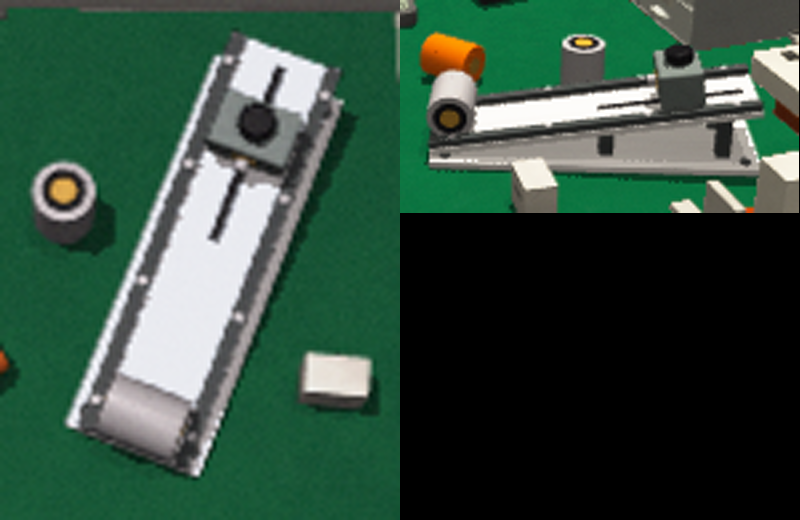

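The crop confirms the choice: the roller is grey polished steel with end rings, and it lies at the foot of the ramp. The spare stands to its left. Next I measure the geometry.

```bash
cat >> h.py <<'E'
S,C=np.sin(np.radians(9)),np.cos(np.radians(9))
E
python3 - <<'E'
from h import *
d=cam('top'); s=cam('side')
T=lambda u,v:(265+(u+.5)/4-.5,125+(v+.5)/4-.5)
zf=.014+.27*S
P=lambda n,c,z:(print(n,onz(d,T(*c),z).round(4)),onz(d,T(*c),z))[1]
r=P('roller',(150,416),.014+20e-3*S+20e-3*C)
fl=P('far L rail top',(235,32),zf+.007); fr=P('far R',(342,72),zf+.007)
print('width far',np.linalg.norm(fl-fr))
bl=P('base L',(68,425),.006); br=P('base R',(198,475),.006); print('base w',np.linalg.norm(bl-br))
m=(fl+fr)/2; print('yaw roller-far',np.arctan2(*(m-r)[[1,0]]),'len',np.linalg.norm((m-r)[:2]),'exp',.25*C)
mb=(bl+br)/2; print('yaw base-far',np.arctan2(*(m-mb)[[1,0]]),np.linalg.norm((m-mb)[:2]),'exp',.27*C)
print('yaw front edge',np.arctan2(br[0]-bl[0],-(br[1]-bl[1])), 'far edge',np.arctan2(fr[0]-fl[0],-(fr[1]-fl[1])))
# deck-x of stop: intersect with plane z of deck + h
yaw=np.arctan2(*(m-mb)[[1,0]]); ex=np.array([np.cos(yaw),np.sin(yaw),0])
o=r-ex*(.02*C-.02*S); o[2]=.014
X=ex*C+np.array([0,0,S]); N=-ex*S+np.array([0,0,C]); Y=np.cross(N,X)
print('origin',o,'yaw',yaw)
def deck(u,h):
    a,q=ray(d,T(*u)); p=a+q*(((o-a)@N+h)/(q@N)); return ((p-o)@X).round(4),((p-o)@Y).round(4)
for n,u,h in [('slot hi',(280,68),0),('slot lo',(213,240),0),('stop top FL',(209,142),.035),('stop top FR',(294,172),.035),('stop top BL',(222,93),.035),('stop top BR',(304,122),.035),('knob',(259,121),.046),('bottom face',(246,170),0)]: print(n,deck(u,h))
# side check: project roller ends & stop
for p in (o+.02*X+.02*N-.025*Y, o+.2*X+.035*N-.026*Y, o+.27*X-.037*Y): print('side px',proj(s,p))
for b,u,z in(('spare',(64,190),.05),('gauge',(335,370),.035)): print(b,deck(u,0),onz(d,T(*u),z))
E
```

```text
roller [ 0.4866 -0.0258  0.0369]
far L rail top [ 0.7297 -0.079   0.0632]
far R [ 0.7032 -0.1459  0.0632]
width far 0.07195664525739945
base L [0.487  0.0243 0.006 ]
base R [ 0.4558 -0.0573  0.006 ]
base w 0.08735399825334728
yaw roller-far -0.3604842424104195 len 0.2456116748998456 exp 0.24692208514878444
yaw base-far -0.3734657568441277 0.2631456595896148 exp 0.2666758519606872
yaw front edge -0.3650957879882695 far edge -0.3763784140335286
origin [ 0.47112253 -0.01976697  0.014     ] yaw -0.3734657568441277
slot hi (np.float64(0.2571), np.float64(0.0047))
slot lo (np.float64(0.139), np.float64(0.0043))
stop top FL (np.float64(0.1894), np.float64(0.0273))
stop top FR (np.float64(0.1905), np.float64(-0.0279))
stop top BL (np.float64(0.2208), np.float64(0.031))
stop top BR (np.float64(0.2218), np.float64(-0.0224))
knob (np.float64(0.2101), np.float64(0.0031))
bottom face (np.float64(0.1881), np.float64(0.0011))
side px [269.06190457 239.85397138]
side px [352.17474213 224.16114638]
side px [388.12518306 237.43326027]
spare (np.float64(0.1349), np.float64(0.1037)) [0.62787345 0.02821907 0.05      ]
gauge (np.float64(0.09), np.float64(-0.096)) [ 0.51719578 -0.14052964  0.035     ]
```

Request:
arm_command:
  increments:
    - {"slide":[0.026,-0.05,0],"yaw":-0.01,"gripper":0.22}
    - {"slide":[0.054,-0.1,0],"yaw":-0.02,"gripper":0.22}
    - {"slide":[0.08,-0.15,0],"yaw":-0.03,"gripper":0.22}
    - {"slide":[0.107,-0.2,0],"yaw":-0.05,"gripper":0.22}
    - {"slide":[0.133,-0.25,0],"yaw":-0.06,"gripper":0.22}
    - {"slide":[0.16,-0.3,0],"yaw":-0.07,"gripper":0.22}
    - {"slide":[0.186,-0.35,0],"yaw":-0.08,"gripper":0.22}
    - {"slide":[0.213,-0.4,0],"yaw":-0.088,"gripper":0.22}

```text
time_s: 1.2
ee_pos: [0.3664, 0.1265, 0.2056]
eef_rot: [3.141, 0.001, 2.772]
force: [1.4, 1.3, -0.2]
grip_width: 0.0212
```

Request:
arm_command:
  increments:
    - {"slide":[0.02,-0.04,0]}
    - {"slide":[0.04,-0.08,0]}
    - {"slide":[0.055,-0.11,0]}
    - {"slide":[0.069,-0.13,0]}
    - {"slide":[0.069,-0.13,-0.04]}
    - {"slide":[0.069,-0.13,-0.08]}
    - {"slide":[0.069,-0.13,-0.11]}
    - {"slide":[0.069,-0.13,-0.11]}

```text
invalid input
```

Each row probably needs all its fields, so I'll include the gripper and yaw.

Request:
arm_command:
  increments:
    - {"slide":[0.02,-0.04,0],"yaw":0,"gripper":0.22}
    - {"slide":[0.04,-0.08,0],"yaw":0,"gripper":0.22}
    - {"slide":[0.055,-0.11,0],"yaw":0,"gripper":0.22}
    - {"slide":[0.069,-0.13,0],"yaw":0,"gripper":0.22}
    - {"slide":[0.069,-0.13,-0.04],"yaw":0,"gripper":0.22}
    - {"slide":[0.069,-0.13,-0.08],"yaw":0,"gripper":0.22}
    - {"slide":[0.069,-0.13,-0.11],"yaw":0,"gripper":0.22}
    - {"slide":[0.069,-0.13,-0.11],"yaw":0,"gripper":0.22}

```text
time_s: 2.2
ee_pos: [0.4339, -0.0016, 0.0941]
eef_rot: [-3.141, -0.004, 2.772]
force: [-0.7, -0.8, 0.4]
grip_width: 0.0206
```

```bash
python3 - <<'E'
from h import *
w=cam('wrist','w1.png'); t=cam('top'); s=cam('side')
A=cv2.resize(t['color'][140:270,255:355],None,fx=4,fy=4,interpolation=2)
B=cv2.resize(s['color'][150:280,220:320],None,fx=4,fy=4,interpolation=2)
cv2.imwrite('pics/c2.png',np.hstack([A,B])[:,:,::-1])
print(readout.get_obs()['ee_pos'],readout.get_obs()['force'],-w['R'].T@w['t'])
E
```

```text
[ 0.43559823 -0.00172986  0.09672284] [ 0.08063808 -0.03559259 -0.29084844] [0.3620466  0.02723515 0.27474191]
```

View pics/c2.png

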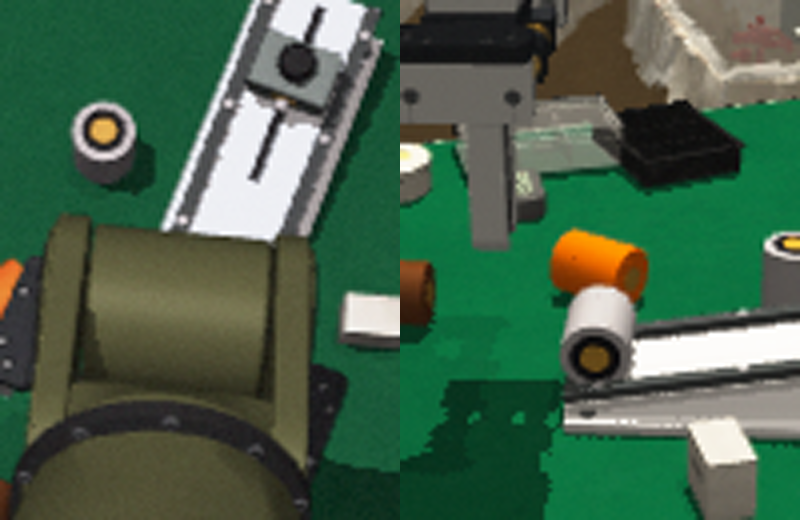

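View pics/w1.png

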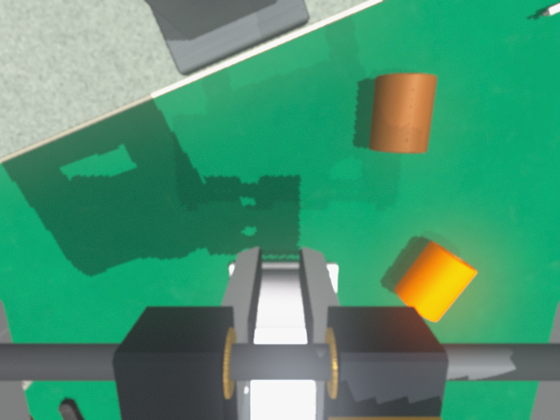

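Wrist view: the fingers are centred at about u=281 and the base's front edge at about u=284, running level, so the jaws are aligned with the ramp. I'll lower the tool and approach.

Request:
arm_command:
  increments:
    - {"slide":[0,0,-0.035],"yaw":0,"gripper":0.22}
    - {"slide":[0,0,-0.06],"yaw":0,"gripper":0.22}
    - {"slide":[0,0,-0.068],"yaw":0,"gripper":0.22}
    - {"slide":[0,0,-0.068],"yaw":0,"gripper":0.22}
    - {"slide":[0.006,-0.0023,-0.068],"yaw":0,"gripper":0.22}
    - {"slide":[0.012,-0.0046,-0.068],"yaw":0,"gripper":0.22}
    - {"slide":[0.0168,-0.0065,-0.068],"yaw":0,"gripper":0.22}
    - {"slide":[0.0168,-0.0065,-0.068],"yaw":0,"gripper":0.22}

```text
time_s: 3.35
ee_pos: [0.4521, -0.0084, 0.0275]
eef_rot: [3.142, 0.0, 2.772]
force: [-0.5, 0.5, 0.7]
grip_width: 0.021
```

```bash
python3 - <<'E'
from h import *
w=cam('wrist'); s=cam('side')
A=cv2.resize(w['color'][200:320,180:380],None,fx=2,fy=2,interpolation=2)
B=cv2.resize(s['color'][180:280,230:330],None,fx=4,fy=4,interpolation=2)
A=cv2.copyMakeBorder(A,0,160,0,0,0)
cv2.imwrite('pics/c3.png',np.hstack([A,B])[:,:,::-1])
o=readout.get_obs();print(o['ee_pos'],o['force'],o['qpos'])
E
```

```text
[ 0.45164385 -0.00819864  0.02739129] [-0.02018976  0.43077201  0.06375998] [-9.92632135e-02  3.33625320e-01  1.95124506e+00 -1.21446952e-06
  8.56979182e-01 -1.30019858e+00]
```

View pics/c3.png

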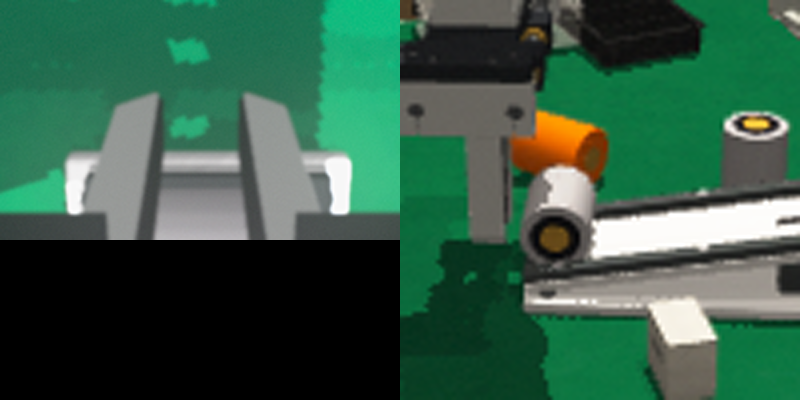

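The side crop shows the fingertips about 10 mm behind the roller, a little below its centre, and above the lip. I'll make contact slowly.

Request:
arm_command:
  increments:
    - {"slide":[0.0019,-0.0007,0],"yaw":0,"gripper":0.22}
    - {"slide":[0.0037,-0.0014,0],"yaw":0,"gripper":0.22}
    - {"slide":[0.0056,-0.0022,0],"yaw":0,"gripper":0.22}
    - {"slide":[0.0075,-0.0029,0],"yaw":0,"gripper":0.22}
    - {"slide":[0.0093,-0.0036,0.0005],"yaw":0,"gripper":0.22}
    - {"slide":[0.0112,-0.0043,0.001],"yaw":0,"gripper":0.22}
    - {"slide":[0.013,-0.0051,0.0015],"yaw":0,"gripper":0.22}
    - {"slide":[0.0149,-0.0058,0.002],"yaw":0,"gripper":0.22}

```text
time_s: 4.45
ee_pos: [0.4667, -0.014, 0.0295]
eef_rot: [-3.142, -0.0, 2.772]
force: [-1.2, 1.2, 0.6]
grip_width: 0.0206
```

Request:
arm_command:
  increments:
    - {"slide":[0.0023,-0.0009,0.0004],"yaw":0,"gripper":0.22}
    - {"slide":[0.0047,-0.0018,0.0008],"yaw":0,"gripper":0.22}
    - {"slide":[0.007,-0.0027,0.0012],"yaw":0,"gripper":0.22}
    - {"slide":[0.0093,-0.0036,0.0016],"yaw":0,"gripper":0.22}
    - {"slide":[0.0117,-0.0045,0.002],"yaw":0,"gripper":0.22}
    - {"slide":[0.014,-0.0054,0.0024],"yaw":0,"gripper":0.22}
    - {"slide":[0.0163,-0.0063,0.0028],"yaw":0,"gripper":0.22}
    - {"slide":[0.0186,-0.0072,0.0032],"yaw":0,"gripper":0.22}

```text
time_s: 5.45
ee_pos: [0.4854, -0.0213, 0.0327]
eef_rot: [3.142, -0.0, 2.772]
force: [-0.4, 0.3, 1.0]
grip_width: 0.0207
```

```bash
python3 - <<'E'
from h import *
w=cam('wrist'); s=cam('side'); 
A=cv2.resize(w['color'][200:320,180:380],None,fx=2,fy=2,interpolation=2)
B=cv2.resize(s['color'][180:280,230:330],None,fx=4,fy=4,interpolation=2)
A=cv2.copyMakeBorder(A,0,160,0,0,0)
cv2.imwrite('pics/c4.png',np.hstack([A,B])[:,:,::-1])
o=readout.get_obs();print(o['ee_pos'],o['force'])
E
```

```text
[ 0.48555746 -0.02131564  0.03271333] [-0.63142806  1.28719551  0.01044479]
```

View pics/c4.png

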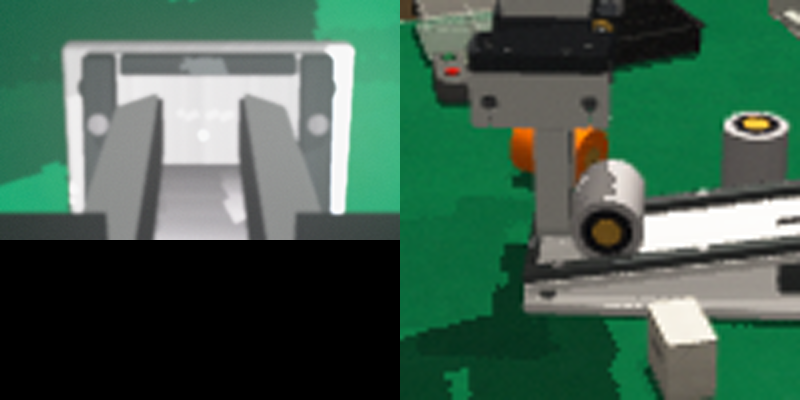

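The roller rides up against both fingers and stays square. I'll carry on at 32 mm/s for about 64 mm, then check.

Request:
arm_command:
  increments:
    - {"slide":[0.0028,-0.0011,0.0005],"yaw":0,"gripper":0.22}
    - {"slide":[0.0065,-0.0025,0.0011],"yaw":0,"gripper":0.22}
    - {"slide":[0.0102,-0.004,0.0017],"yaw":0,"gripper":0.22}
    - {"slide":[0.014,-0.0054,0.0024],"yaw":0,"gripper":0.22}
    - {"slide":[0.0177,-0.0069,0.003],"yaw":0,"gripper":0.22}
    - {"slide":[0.0214,-0.0083,0.0036],"yaw":0,"gripper":0.22}
    - {"slide":[0.0252,-0.0098,0.0043],"yaw":0,"gripper":0.22}
    - {"slide":[0.0289,-0.0112,0.0049],"yaw":0,"gripper":0.22}

```text
time_s: 6.55
ee_pos: [0.5144, -0.0325, 0.0376]
eef_rot: [-3.142, 0.0, 2.772]
force: [-0.7, 0.8, 1.0]
grip_width: 0.0206
```

Request:
arm_command:
  increments:
    - {"slide":[0.0037,-0.0014,0.0006],"yaw":0,"gripper":0.22}
    - {"slide":[0.0075,-0.0029,0.0013],"yaw":0,"gripper":0.22}
    - {"slide":[0.0112,-0.0043,0.0019],"yaw":0,"gripper":0.22}
    - {"slide":[0.0149,-0.0058,0.0025],"yaw":0,"gripper":0.22}
    - {"slide":[0.0186,-0.0072,0.0032],"yaw":0,"gripper":0.22}
    - {"slide":[0.0224,-0.0087,0.0038],"yaw":0,"gripper":0.22}
    - {"slide":[0.0252,-0.0098,0.0043],"yaw":0,"gripper":0.22}
    - {"slide":[0.028,-0.0109,0.0047],"yaw":0,"gripper":0.22}

```text
time_s: 7.55
ee_pos: [0.5423, -0.0434, 0.0423]
eef_rot: [3.142, -0.0, 2.772]
force: [-1.8, 0.6, 0.2]
grip_width: 0.0204
```

Request:
arm_command:
  increments:
    - {"slide":[0.0028,-0.0011,0.0005],"yaw":0,"gripper":0.22}
    - {"slide":[0.0056,-0.0022,0.001],"yaw":0,"gripper":0.22}
    - {"slide":[0.0084,-0.0033,0.0014],"yaw":0,"gripper":0.22}
    - {"slide":[0.0112,-0.0043,0.0019],"yaw":0,"gripper":0.22}
    - {"slide":[0.014,-0.0054,0.0024],"yaw":0,"gripper":0.22}
    - {"slide":[0.0168,-0.0065,0.0028],"yaw":0,"gripper":0.22}
    - {"slide":[0.0196,-0.0076,0.0033],"yaw":0,"gripper":0.22}
    - {"slide":[0.0224,-0.0087,0.0038],"yaw":0,"gripper":0.22}

```text
time_s: 8.55
ee_pos: [0.5647, -0.0521, 0.0461]
eef_rot: [-3.142, -0.0, 2.772]
force: [-0.4, 0.4, 0.5]
grip_width: 0.021
```

```bash
python3 - <<'E'
from h import *
w=cam('wrist'); s=cam('side'); 
A=cv2.resize(w['color'][200:320,180:380],None,fx=2,fy=2,interpolation=2)
B=cv2.resize(s['color'][170:270,300:400],None,fx=4,fy=4,interpolation=2)
A=cv2.copyMakeBorder(A,0,160,0,0,0)
cv2.imwrite('pics/c5.png',np.hstack([A,B])[:,:,::-1])
for i in range(3):
    o=readout.get_obs();print(o['time_s'],o['ee_pos'],o['force'])
    p=o['ee_pos']-[.472,-.0165,0]; print('s',p@[.9323,-.3616,0],'lat',p@[.3616,.9323,0])
    cam('top')
E
```

```text
8.65 [ 0.56486984 -0.05214886  0.04609959] [ 0.20682891  0.58419534 -1.10121183]
s 0.0994731834057371 lat 0.00034630122870303793
8.7 [ 0.56469237 -0.05207912  0.04604293] [ 0.50521833  1.06318096 -0.20874594]
s 0.09928251034396098 lat 0.0003471449924113904
8.75 [ 0.56458563 -0.05202684  0.04600429] [-0.07219334  0.4560029  -0.34848799]
s 0.09916408806334118 lat 0.00035729306401746934
```

View pics/c5.png

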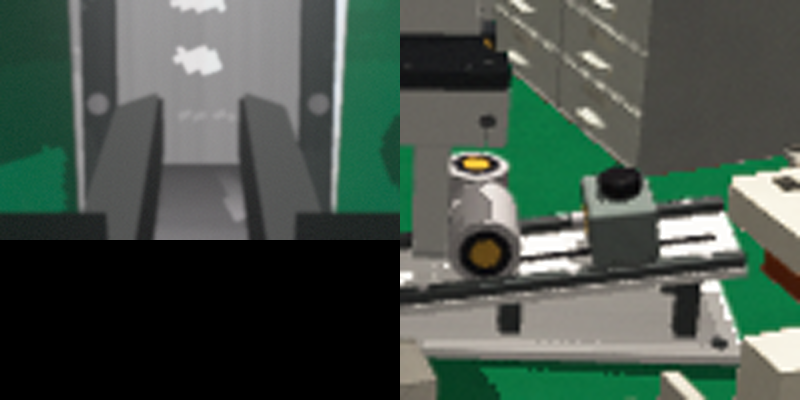

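By the side view the roller-to-stop gap is about 64 px at 70 px per 40 mm, so about 37 mm. The computed value is about 37.7 mm, so they agree.

Request:
arm_command:
  increments:
    - {"slide":[0.0028,-0.0011,0.0005],"yaw":0,"gripper":0.22}
    - {"slide":[0.0056,-0.0022,0.001],"yaw":0,"gripper":0.22}
    - {"slide":[0.0084,-0.0033,0.0014],"yaw":0,"gripper":0.22}
    - {"slide":[0.0112,-0.0043,0.0019],"yaw":0,"gripper":0.22}
    - {"slide":[0.014,-0.0054,0.0024],"yaw":0,"gripper":0.22}
    - {"slide":[0.0168,-0.0065,0.0028],"yaw":0,"gripper":0.22}
    - {"slide":[0.0196,-0.0076,0.0033],"yaw":0,"gripper":0.22}
    - {"slide":[0.0224,-0.0087,0.0038],"yaw":0,"gripper":0.22}

```text
time_s: 9.8
ee_pos: [0.5871, -0.0608, 0.0499]
eef_rot: [3.142, -0.0, 2.772]
force: [-1.1, -1.1, 0.6]
grip_width: 0.0207
```

Request:
arm_command:
  increments:
    - {"slide":[0.0009,-0.0004,0.0002],"yaw":0,"gripper":0.22}
    - {"slide":[0.0019,-0.0007,0.0003],"yaw":0,"gripper":0.22}
    - {"slide":[0.0028,-0.0011,0.0005],"yaw":0,"gripper":0.22}
    - {"slide":[0.0037,-0.0014,0.0006],"yaw":0,"gripper":0.22}
    - {"slide":[0.0047,-0.0018,0.0008],"yaw":0,"gripper":0.22}
    - {"slide":[0.0056,-0.0022,0.0009],"yaw":0,"gripper":0.22}
    - {"slide":[0.0065,-0.0025,0.0011],"yaw":0,"gripper":0.22}
    - {"slide":[0.0075,-0.0029,0.0013],"yaw":0,"gripper":0.22}

```text
time_s: 10.8
ee_pos: [0.5943, -0.0636, 0.0511]
eef_rot: [-3.142, -0.001, 2.772]
force: [-3.3, 1.5, 1.8]
grip_width: 0.0208
```

```bash
cat >> h.py <<'E'
def rd(n=10):
    F=[];P=[];Q=[]
    for i in range(n):
        o=readout.get_obs();F.append(o['force']);P.append(o['ee_pos']);Q.append(o['moment']);cam('side')
    e=np.array([.9323,-.3616,0]); F=np.array(F);p=np.mean(P,0)
    print(o['time_s'],p.round(4),'s %.4f'%((p-[.472,-.0165,0])@e),'F along %.2f +- %.2f'%((F@e).mean(),(F@e).std()/n**.5),F.mean(0).round(2))
E
python3 -c "
from h import *
rd()"
```

```text
11.25 [ 0.5944 -0.0636  0.0511] s 0.1312 F along -3.44 +- 0.14 [-3.11  1.49  0.41]
```

The plunger is being compressed (3.4 N). I'll go on in half-millimetre steps.

Request:
arm_command:
  increments:
    - {"slide":[0.0005,-0.0002,0.0001],"yaw":0,"gripper":0.22}
    - {"slide":[0.0009,-0.0004,0.0002],"yaw":0,"gripper":0.22}
    - {"slide":[0.0014,-0.0005,0.0002],"yaw":0,"gripper":0.22}
    - {"slide":[0.0014,-0.0005,0.0002],"yaw":0,"gripper":0.22}

```text
time_s: 11.8
ee_pos: [0.5958, -0.0641, 0.0514]
eef_rot: [-3.142, -0.0, 2.772]
force: [-4.2, 1.9, 1.2]
grip_width: 0.0208
```

```bash
python3 -c "
from h import *
rd()"
```

```text
12.25 [ 0.5958 -0.0641  0.0513] s 0.1327 F along -4.33 +- 0.17 [-4.1   1.41  0.59]
```

Request:
arm_command:
  increments:
    - {"slide":[0.0005,-0.0002,0.0001],"yaw":0,"gripper":0.22}
    - {"slide":[0.0009,-0.0004,0.0002],"yaw":0,"gripper":0.22}
    - {"slide":[0.0009,-0.0004,0.0002],"yaw":0,"gripper":0.22}

```text
time_s: 12.68
ee_pos: [0.5968, -0.0645, 0.0515]
eef_rot: [3.142, -0.0, 2.772]
force: [-2.9, 1.0, 0.4]
grip_width: 0.0212
```

```bash
python3 -c "
from h import *
rd()"
```

```text
13.125 [ 0.5968 -0.0645  0.0515] s 0.1337 F along -3.60 +- 0.18 [-3.25  1.58 -0.32]
```

Request:
arm_command:
  increments:
    - {"slide":[0.0005,-0.0002,0.0001],"yaw":0,"gripper":0.22}
    - {"slide":[0.0009,-0.0004,0.0002],"yaw":0,"gripper":0.22}
    - {"slide":[0.0009,-0.0004,0.0002],"yaw":0,"gripper":0.22}

```text
time_s: 13.55
ee_pos: [0.5976, -0.0649, 0.0517]
eef_rot: [3.142, -0.0, 2.772]
force: [-3.5, 2.2, -0.6]
grip_width: 0.0202
```

```bash
python3 - <<'E'
from h import *
rd()
s=cam('side');w=cam('wrist')
A=cv2.resize(w['color'][200:320,180:380],None,fx=2,fy=2,interpolation=2)
B=cv2.resize(s['color'][180:260,310:390],None,fx=5,fy=5,interpolation=2)
A=cv2.copyMakeBorder(A,0,160,0,0,0)
cv2.imwrite('pics/c6.png',np.hstack([A,B])[:,:,::-1])
E
```

```text
14.0 [ 0.5977 -0.0649  0.0517] s 0.1347 F along -3.68 +- 0.17 [-3.29  1.69 -1.32]
```

View pics/c6.png

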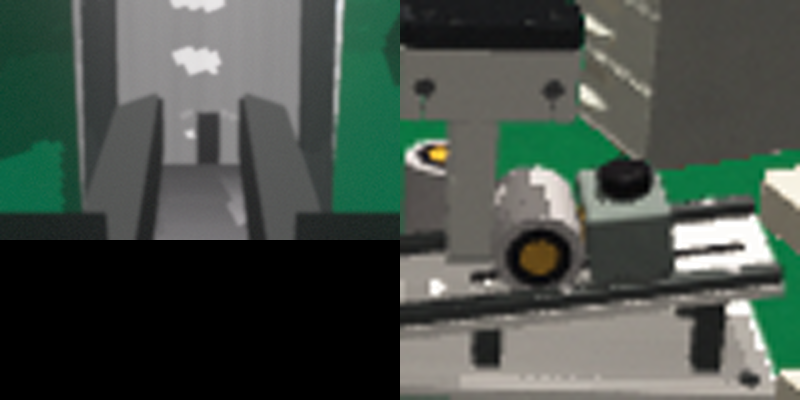

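A small gap of a few pixels (about 2 mm) is still visible, so I'll continue.

Request:
arm_command:
  increments:
    - {"slide":[0.0005,-0.0002,0.0001],"yaw":0,"gripper":0.22}
    - {"slide":[0.0009,-0.0004,0.0002],"yaw":0,"gripper":0.22}
    - {"slide":[0.0009,-0.0004,0.0002],"yaw":0,"gripper":0.22}

```text
time_s: 14.52
ee_pos: [0.5985, -0.0653, 0.0519]
eef_rot: [3.142, -0.0, 2.772]
force: [-4.0, 1.8, -2.3]
grip_width: 0.0208
```

```bash
python3 -c "
from h import *
rd()"
```

```text
14.975 [ 0.5985 -0.0653  0.0519] s 0.1356 F along -4.14 +- 0.16 [-3.62  2.12 -1.55]
```

Request:
arm_command:
  increments:
    - {"slide":[0.0005,-0.0002,0.0001],"yaw":0,"gripper":0.22}
    - {"slide":[0.0009,-0.0004,0.0002],"yaw":0,"gripper":0.22}
    - {"slide":[0.0009,-0.0004,0.0002],"yaw":0,"gripper":0.22}

```text
time_s: 15.4
ee_pos: [0.5988, -0.0654, 0.0519]
eef_rot: [-3.142, -0.002, 2.772]
force: [-6.9, 4.1, -0.2]
grip_width: 0.0208
```

```bash
python3 -c "
from h import *
rd()"
```

```text
15.85 [ 0.5988 -0.0654  0.0519] s 0.1359 F along -8.36 +- 0.13 [-7.41  4.04 -0.45]
```

The force jumped to 8.4 N and the tip moved only 0.3 mm of the 1 mm commanded, so the roller is on the stop's face. One last look.

```bash
python3 - <<'E'
from h import *
rd(6)
s=cam('side');w=cam('wrist')
A=cv2.resize(w['color'][200:320,180:380],None,fx=2,fy=2,interpolation=2)
B=cv2.resize(s['color'][180:260,310:390],None,fx=5,fy=5,interpolation=2)
t=cam('top')
A=np.vstack([A,cv2.resize(t['color'][140:180,260:360],(400,160))])
cv2.imwrite('pics/c7.png',np.hstack([A,B])[:,:,::-1])
E
```

```text
16.15 [ 0.5988 -0.0654  0.0519] s 0.1359 F along -8.53 +- 0.14 [-7.48  4.29 -0.43]
```

View pics/c7.png

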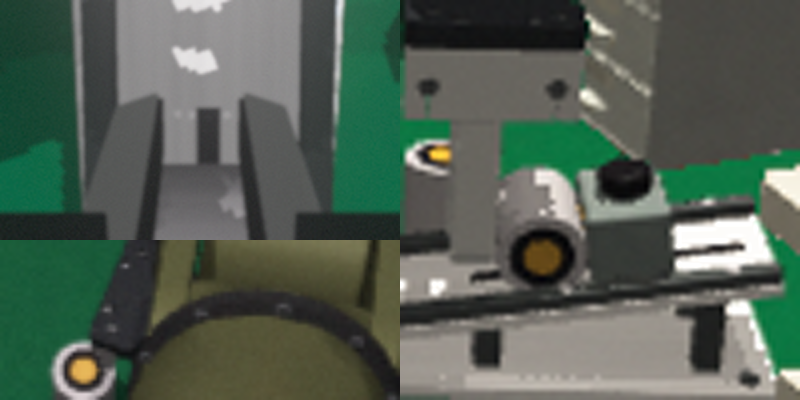

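```bash
python3 -c "
from h import *
job.hand_in(); rd(1)"
```

```text
the job is handed in; nothing more can be done
the job is handed in; nothing more can be done
```

I rolled the grey steel roller up the ramp with two slightly opened fingertips behind it. I pressed it against the plunger until it met the stop's face, then handed the job in at about 16 s with the fingers still pressing.

**On the face:** the push held at about 4 N along the plunger's travel. On the last 1 mm commanded, it rose to a steady 8.5 N while the tip moved only 0.3 mm. The tip stopped at 0.136 m along the ramp, and the images had predicted 0.137 m.

**Last pictures:** the roller is touching the stop and square between the rails.

**Checks that were weak or disagreed:**
- The push force read 4.3 N, then 3.6 N, then rose again while the plunger was going in. I put this down to sensor drift.
- A small yellowish patch still shows beside the plunger. I took it for the plunger's collar, so flushness rests on the force jump and the tip position, not on seeing the plunger directly.
- The roller's first sighting and the deck slot disagreed sideways by about 4 mm. I settled this by using the slot and the base plate.
- The last pictures did not cover the setting block, the tin or the white post. The spare roller was still standing, and the fingers never came near any of them.

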